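# Bed and chock a layer of sample tubes, then lay the next on top

### The arm

A 7-joint arm with a two-finger parallel gripper is mounted at the origin on the work surface. World frame = base frame: x ahead of the robot, y to its left, z up, the work surface at z = 0. Lengths are in m, angles in rad, forces in N, time in s.
With the tool pointing down it reaches from about 0.4 to 0.85 m from the base axis. Payload 4.5 kg.
Tool frame: the origin (TCP) lies at the centre of the arm's flange, where the gripper is bolted on; the fingertips stand 166 mm ahead of it and the grasp point (between the pads) lies 147 mm ahead of it (r.grip_depth is the distance from the TCP to the grasp point, in m); z points along the fingers, y is the line along which they close (so a half turn about z gives the same grasp; the last joint's range is limited). The gripper opens to 88 mm and grips with 3 to 60 N. Pads are 18 mm wide; open, the fingers measure 123 mm over their backs; the gripper's body (75 mm by 187 mm) begins 45 mm behind the grasp point.
Start: joints at [1.311, 0.689, -0.195, 1.565, 0.157, 0.902, -0.215], TCP at [0.181, -0.598, 0.405] pointing down, gripper open.
Joint ranges: [-3.01, 3.01], [-0.46, 2.08], [-1.47, 1.51], [0.13, 2.56], [-1, 4.14], [0.04, 2.09], [-2.66, 2.66]. Speed limits (rad/s): [2.57, 2.57, 3.14, 3.14, 3.14, 3.14, 3.14].

### API

Orientations are given as a unit quaternion [x, y, z, w].
In Python, from plant import status, cams, r, finder gives the robot as it stands.
- The arm moves only by the tool play_rows, never from a script. Its argument "rows" is a list of rows, each a list of 7 numbers: the opening in per cent of the stroke, from 0 (shut) to 100 (fully open), then the shift along the tool's x, y, z in m, then the turn, a rotation vector about the tool's x, y, z in degrees. A call has 1 to 8 rows; each row shifts and turns the commanded pose from where the row before left it, along the tool's axes as they then stand; what a row does not reach is not made up. A row lasts 1/8 s, in which the tool goes at most 62.5 mm and 10.7 degrees, less where a joint would pass 70% of its speed; a pose out of reach is approached as far as the arm can. A call with a gripper value outside its range is refused whole. The fingers move at their own pace and stop on an object; "grip_force" is the grip in N (left out, the last holds). Time passes only in rows, so rows that do not move let the fingers close. It gives the time, the measured TCP pose, the force, the opening and the grip force at its end, in the units of the state.
- status.get_state(): the state, without advancing time (a new reading comes with each control period).
- cams.snapshot(name): name is "scene" or "top" or "wrist"; returns the picture (384x512x3 uint8, red, green, blue); there is no depth.
- cams.camera_params(name): a dict with "vfov" (degrees; the focal length in pixels is half the picture's height over the tangent of half this angle, whatever the lens; pixels are square), "cx", "cy" (the principal point, pixels), "R" (3x3) and "t" (3): a world point X has camera coordinates R X + t; the wrist camera has in their place "tool_from_camera" (4x4, takes a point from camera to tool coordinates, whose origin is the TCP and whose axes are the flange's). Camera axes: x right, y down, z forward; pixel columns grow to the right and rows downward; lengths in m; the calibration is good to about 2 mm. A picture is of the moment at which its call begins: read the wrist's pose just before it. camera_params takes no time and is no camera call.
- r.finish_job(): hands the job in; it is judged then, once.
Trained networks look in the newest picture that a camera, given by its name, has taken for a name from the list of things; names that differ only in an ending like _2 or _b are one class to them, and where a whole thing is asked for, a point or a joint stands for the part that bears it (a point fixed in the world has none). Each returns a list of dicts, best first, with "score" (0 to 1); they miss things now and then, are a little off and sometimes report something else, mostly with a low value. They report only what shows in the picture. A call takes as long as a camera call. They do not tell look-alikes from the thing itself.
- finder.spot_in(camera, label): "at" ([x, y, z] in m, in the coordinates of the camera as it stood for that picture, good to about 4 mm: the middle of the surface that is visible of it).
- finder.regions_of(camera, label): "mask" (384x512 bool, what is visible of it).
The state is a dict: "clock": time; "q": joint angles; "qd": joint speeds; "joint_torque": joint torques, N m; "tool_pos": TCP position; "eef_rot": TCP orientation; "contact_force": force on the tool from outside, world axes, zero at the start; "moment": the same for the moment, N m; "opening": opening from 0.0 (shut) to 1.0 (fully open); "finger_force": force on a finger pad.
Only numpy, scipy, OpenCV 4.12 (cv2) and the standard library are available. Lean on these libraries where they do the work, as an engineer would, in place of code of your own. Each camera call takes 0.05 s, during which the arm holds its last target. There are 200 camera calls.

### The job

Without lifting it and before moving the chock, roll the aluminium tube that lies on the wooden cradle's flat rails into the empty V next to the tube already bedded. Then slide the chock block up against it so that the layer cannot roll, and finally take the spare tube from the V-block stand and lay it gently on top, in the valley between the two chocked tubes, its ends about level with theirs. Leave the bottles, jar, beaker and tools on the bench alone.

Things in the scene. Friction and masses are not known exactly. Their poses are not given: they have to be found in the camera images.
- cradle: fixed plywood cradle, 130 mm (x) by 280 mm (y, -155 to +125); origin on the bench. Base plate 8 mm; two rails along y, 14 mm wide, at x = -50 and +50, tops at z = 30, only base plate between them. Tubes lie across the rails, parallel to x; on the flat (y -150 to 27) their axis is at z = 50. Fixed stop 56 mm high, its face at y = 100.5
- near_v (a point): where the axis of a tube bedded in the empty V has its middle (cradle x 0, y 39, z 47 mm; axes as the cradle's). The V is a notch in each rail, 24 mm wide, 4.4 mm deep
- far_v (a point): the same for the V that far_tube occupies (cradle x 0, y 80, z 47 mm), beside the fixed stop
- valley (a point): where the middle of the axis of a tube laid on the two bedded tubes comes (cradle x 0, y 59.5, z 81 mm; axes as the cradle's). The tops of the two tubes below are 14 mm under this point: fingers that reach more than 12 mm below the laid tube's axis strike them
- chock (a joint): travel of the chock in m: 0 to 0.010 (parked) at the start, growing as it slides along the cradle's +y; it touches a tube bedded in the near V at about 0.144. It is pushed on its rear face, slides stiffly (about 3 N) and stays where it is left
- chock_face (a point): on the chock, a wooden block 70 mm wide (x), 24 mm thick (y), z 12 to 56 mm, captive between the rails. This point is in the middle of its front face, 40 mm above the bench; the face looks along the cradle's +y (axes as the cradle's), the rear face is 24 mm behind. It touches a tube whose axis is 20 mm ahead
- far_tube: aluminium tube with black cap of the same thickness, a cylinder 40 mm in diameter, 130 mm long, 0.14 to 0.28 kg; origin at mid-length on its axis, x along its axis (y and z turn as it rolls). Lies bedded in the far V and stays there
- deck_tube: aluminium tube with black cap of the same thickness, a cylinder 40 mm in diameter, 130 mm long, 0.14 to 0.28 kg; origin at mid-length on its axis, x along its axis (y and z turn as it rolls). At the start lies free on the flat of the rails between chock and near V (cradle y -35 to -12), 60 mm or more from the chock. Rolls easily
- spare_tube: aluminium tube with black cap of the same thickness, a cylinder 40 mm in diameter, 130 mm long, 0.14 to 0.28 kg; origin at mid-length on its axis, x along its axis (y and z turn as it rolls). Lies in the stand at the start, axis 48 mm above the bench
- stand: fixed steel stand, base 115 by 62 by 8 mm, with two V blocks 14 mm wide at x = -45 and +45, 37 mm high; the middle 76 mm is open down to the base. Origin under its centre, the tube lies along its x. It is left or right of the cradle; a fixed tray of vials (125 by 85 mm, 61 mm high) stands on the other side
- amber_bottle: amber glass bottle, 60 mm across, 135 mm tall, loose bystander; origin at its underside
- white_jar: white plastic jar, 56 mm across, 60 mm tall, loose bystander; origin at its underside
- small_bottle: small amber bottle, 32 mm across, 65 mm tall, loose bystander; origin at its underside
- beaker: glass beaker, 64 mm across, 85 mm tall, loose bystander; origin at its underside
- brush: paint brush lying on the bench, loose bystander; origin at its underside
- spatula: spatula lying on the bench, loose bystander; origin at its underside
Not all that is in view belongs to the job. What is shaped like the deck_tube but purple is not meant.

How it is judged:
By the outcome, as a careful person would: the job done as asked, in the order asked, and still so for the second after the job is handed in, with the robot touching nothing.
It also fails if it takes over 72 s, if anything falls off the work surface, if the arm or the gripper's body presses on something with over 40 N, if the wrist force passes 120 N, or if a joint passes its speed limit or range.

## Working session

There is one attempt and no reset: what is moved stays moved. The work goes in short steps, Python scripts to look and compute and a tool call to move; the robot and the scene stay as the last step left them, time stands still between calls to the robot, and variables do not carry over. Pictures are saved under pics/ and viewed, at most 10 in all, crops included, and the job is handed in when it is done.

Besides the shell and the picture viewer there is one more tool, called after ">>>" by a JSON object that holds its "method" and its "body". play_rows: Moves the arm, as the interface text tells. Its arguments: {"type":"object","properties":{"rows":{"type":"array","items":{"type":"array","items":{"type":"number"}}},"grip_force":{"type":"number"}},"required":["rows"]}

```bash
mkdir -p pics; ls; cat > h.py <<'E'
import numpy as np, cv2
from plant import status, cams, r, finder
from scipy.spatial.transform import Rotation as Ro
def K(c):
    p=cams.camera_params(c); f=192/np.tan(np.radians(p["vfov"]/2)); return p,f
def pose(c,st=None):
    "world_from_camera"
    p,f=K(c); T=np.eye(4)
    if "R" in p: T[:3,:3]=np.array(p["R"]).T; T[:3,3]=-np.array(p["R"]).T@np.array(p["t"])
    else:
        st=st or status.get_state(); W=np.eye(4); W[:3,:3]=Ro.from_quat(st["eef_rot"]).as_matrix(); W[:3,3]=st["tool_pos"]; T=W@np.array(p["tool_from_camera"])
    return T
def ray(c,uv,T):
    p,f=K(c); d=np.array([(uv[0]-p["cx"])/f,(uv[1]-p["cy"])/f,1]); return T[:3,3],T[:3,:3]@d
def onz(c,uv,z,T):
    o,d=ray(c,uv,T); return o+d*(z-o[2])/d[2]
def proj(c,X,T):
    p,f=K(c); x=T[:3,:3].T@(np.array(X)-T[:3,3]); return np.array([p["cx"]+f*x[0]/x[2],p["cy"]+f*x[1]/x[2]])
def save(n,im): cv2.imwrite(f"pics/{n}.png",im[:,:,::-1])
E
python3 - <<'E'
from h import *
np.set_printoptions(precision=3,suppress=True)
for c in("top","scene"):
    im=cams.snapshot(c); save(c,im); T=pose(c); print(c,T,K(c))
    for l in ("deck_tube","spare_tube","cradle","chock","stand"):
        for h in finder.spot_in(c,l)[:4]:
            X=T[:3,:3]@np.array(h["at"])+T[:3,3]; print(l,round(h["score"],2),X,proj(c,X,T))
print(status.get_state())
E
```

```text
pics
top [[-0.009 -0.986  0.169  0.384]
 [-1.     0.006 -0.014 -0.001]
 [ 0.013 -0.169 -0.986  1.079]
 [ 0.     0.     0.     1.   ]] ({'vfov': 54.15369264552446, 'cx': 259.0119113471556, 'cy': 187.78257618863208, 'R': array([[-0.009, -1.   ,  0.013],
       [-0.986,  0.006, -0.169],
       [ 0.169, -0.014, -0.986]]), 't': array([-0.011,  0.561,  0.998])}, np.float64(375.5750773700948))
deck_tube 0.86 [ 0.595 -0.037  0.068] [266.977 174.507]
deck_tube 0.81 [0.404 0.014 0.036] [248.635 244.838]
deck_tube 0.7 [ 0.682 -0.396  0.037] [390.529 146.395]
spare_tube 0.68 [ 0.483 -0.345  0.062] [380.315 214.193]
spare_tube 0.39 [ 0.73  -0.257  0.054] [342.967 128.73 ]
cradle 0.56 [ 0.605 -0.064  0.009] [275.231 174.897]
chock 0.62 [ 0.622 -0.145  0.058] [305.233 165.389]
scene [[-0.356  0.511 -0.782  1.32 ]
 [ 0.934  0.187 -0.303  0.296]
 [-0.008 -0.839 -0.544  0.606]
 [ 0.     0.     0.     1.   ]] ({'vfov': 50.06038629657851, 'cx': 253.37046536767738, 'cy': 189.88798888438347, 'R': array([[-0.356,  0.934, -0.008],
       [ 0.511,  0.187, -0.839],
       [-0.782, -0.303, -0.544]]), 't': arra
[... 279 characters left out ...]
487]
spare_tube 0.18 [ 0.787 -0.031  0.018] [198.806 268.66 ]
cradle 0.69 [ 0.635 -0.039  0.016] [225.607 224.99 ]
chock 0.85 [ 0.638 -0.136  0.05 ] [187.129 205.534]
stand 0.61 [ 0.484 -0.334  0.009] [152.728 174.075]
{'clock': 0.6, 'q': array([ 1.311,  0.689, -0.195,  1.565,  0.157,  0.902, -0.215]), 'qd': array([ 0.001, -0.   , -0.001, -0.001,  0.002, -0.001, -0.001]), 'joint_torque': array([  0.   , -52.725,  -1.266, -15.368,  -0.052,  -0.   ,   0.   ]), 'tool_pos': array([ 0.181, -0.598,  0.405]), 'eef_rot': array([0.989, 0.146, 0.   , 0.   ]), 'contact_force': array([-0.274,  0.816,  0.705]), 'moment': array([-0.006,  0.04 , -0.018]), 'finger_force': 0.0, 'opening': 1.0009086202145836}
```

```bash
python3 - <<'E'
import cv2,numpy as np
a=cv2.imread("pics/top.png")[70:300,150:450];b=cv2.imread("pics/scene.png")[100:310,40:340]
a=cv2.resize(a,None,fx=2,fy=2,interpolation=2);cv2.imwrite("pics/ta.png",a)
b=cv2.resize(b,None,fx=2.6,fy=2.6,interpolation=2);cv2.imwrite("pics/sb.png",b)
E
```

```text
(no output)
```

View pics/ta.png

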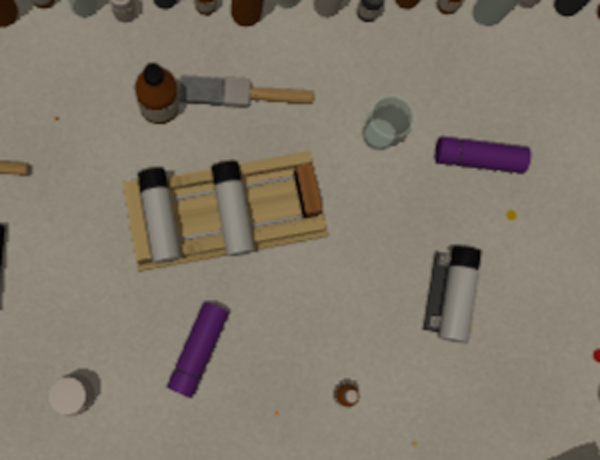

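View pics/sb.png

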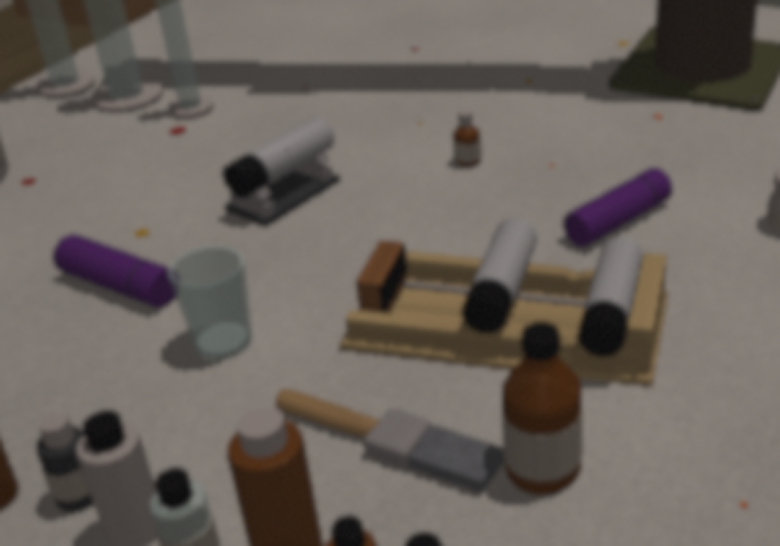

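Candidates in the top picture: the grey tube at (267,174) lies on the rails and is the deck tube. The far tube, by the stop, is at (229,178), and the spare is at (380,217) on the stand. The purple look-alikes at (249,245) and (390,147) are not meant. The chock is at (305,165).

```bash
cat >> h.py <<'E'
from scipy.optimize import least_squares
def cyl(p,R=.02,L=.13):
    x,y,z,a=p; u=np.array([np.cos(a),np.sin(a),0]);v=np.array([-u[1],u[0],0]);w=np.array([0,0,1])
    t=np.linspace(0,2*np.pi,24); ring=R*(np.outer(np.cos(t),v)+np.outer(np.sin(t),w))
    return np.array([x,y,z])+np.vstack([ring+u*L/2,ring-u*L/2])
def mom(m):
    c,q=m["m10"]/m["m00"],m["m01"]/m["m00"]
    return np.array([c,q,m["mu20"]/m["m00"],m["mu11"]/m["m00"],m["mu02"]/m["m00"]])
def feat(m):
    f=mom(m); return np.array([f[0],f[1],20*np.arctan2(2*f[3],f[2]-f[4])/2])
def fitcyl(obs,p0):
    "obs: list (cam,T,mask)"
    fo=[feat(cv2.moments(m.astype(np.uint8),True)) for _,_,m in obs]
    def res(p):
        o=[]
        for (c,T,_),f in zip(obs,fo):
            h=cv2.convexHull(np.array([proj(c,X,T) for X in cyl(p)],np.float32))
            d=feat(cv2.moments(h))-f; d[2]=(d[2]+10*np.pi)%(20*np.pi)-10*np.pi; o+=list(d)
        return np.array(o)
    s=least_squares(res,p0,x_scale=[.01,.01,.01,.1],diff_step=1e-4); return s.x,s.fun
E
python3 - <<'E'
from h import *
np.set_printoptions(precision=4,suppress=True)
T={};M={}
def best(ms,c,X,T):
    b=None
    uv=proj(c,X,T)
    for h in ms:
        m=h["mask"].astype(np.uint8); g=np.argwhere(m)[:,::-1].mean(0); d=np.hypot(*(g-uv))
        if b is None or d<b[0]: b=(d,m,h["score"])
    return b
g={"deck_tube":[.6,-.04,.05],"far_tube":[.6,.06,.047],"spare_tube":[.487,-.34,.048]}
for n in g: M[n]=[]
for c in("top","scene"):
    cams.snapshot(c);T=pose(c)
    for n in g:
        b=best(finder.regions_of(c,n),c,g[n],T); print(c,n,b[0],b[2],b[1].sum()); M[n].append((c,T,b[1]))
    b=finder.regions_of(c,"chock"); m=b[0]["mask"]; print("chock",b[0]["score"],cv2.minAreaRect(np.argwhere(m)[:,::-1].astype(np.float32)), [onz(c,q,.056,T)[:2] for q in cv2.boxPoints(cv2.minAreaRect(np.argwhere(m)[:,::-1].astype(np.float32)))])
for n in g:
    p,f=fitcyl(M[n],g[n]+[.1]); print(n,p,np.degrees(p[3]),f)
    for o in M[n]:
        h=cv2.convexHull(np.array([proj(o[0],X,o[1]) for X in cyl(p)],np.float32)); print("area ratio",o[2].sum()/cv2.contourArea(h))
E
```

```text
top deck_tube 1.3130134724610047 0.69 671
top far_tube 3.596610724006853 0.65 659
top spare_tube 4.466436154915698 0.78 711
chock 0.49 ((303.7411804199219, 164.83529663085938), (25.1639347076416, 10.412663459777832), 77.47119140625) [array([ 0.6562, -0.12  ]), array([ 0.6626, -0.1488]), array([ 0.592 , -0.1619]), array([ 0.5858, -0.1334])]
scene deck_tube 1.109343378395209 0.95 717
scene far_tube 3.431076669527088 0.87 803
scene spare_tube 3.0384793749236927 0.83 598
chock 0.66 ((186.89999389648438, 205.6999969482422), (17.441329956054688, 29.068883895874023), 26.56505012512207) [array([ 0.6884, -0.1442]), array([ 0.5825, -0.1692]), array([ 0.6002, -0.1171]), array([ 0.7018, -0.0973])]Traceback (most recent call last):
  File "<stdin>", line 19, in <module>
  File "h.py", line 39, in fitcyl
    s=least_squares(res,p0,x_scale=[.01,.01,.01,.1],diff_step=1e-4); return s.x,s.fun
    return func(*args, **kwargs)
    result = trf(vector_fun.fun, vector_fun.jac, x0, f0, J0, lb, ub, ftol, xtol,
                 gtol, max_nfev, x_scale, loss_function, tr_solver,
                 tr_options.co
[... 1019 characters left out ...]
rgs))
                      ~~~~~~~~^^^^^^^^^^^^^^^^^^^^^^^^^^^^^^
    return np.atleast_1d(self.fun(x))
                         ~~~~~~~~^^^
    return self.f(x, *self.args, **self.kwargs)
           ~~~~~~^^^^^^^^^^^^^^^^^^^^^^^^^^^^^^
  File "h.py", line 36, in res
    h=cv2.convexHull(np.array([proj(c,X,T) for X in cyl(p)],np.float32))
                               ~~~~^^^^^^^
  File "h.py", line 18, in proj
    p,f=K(c); x=T[:3,:3].T@(np.array(X)-T[:3,3]); return np.array([p["cx"]+f*x[0]/x[2],p["cy"]+f*x[1]/x[2]])
        ~^^^
  File "h.py", line 5, in K
    p=cams.camera_params(c); f=192/np.tan(np.radians(p["vfov"]/2)); return p,f
ValueError: time passes only in moves, steps and waits
```

```bash
sed -i 's/^def K(c):/import functools\n@functools.lru_cache(None)\ndef K(c):/; s/diff_step=1e-4/diff_step=1e-3/' h.py
cat > m.py <<'E'
from h import *
np.set_printoptions(precision=4,suppress=True)
def best(ms,c,X,T):
    b=None
    uv=proj(c,X,T)
    for h in ms:
        m=h["mask"].astype(np.uint8); g=np.argwhere(m)[:,::-1].mean(0); d=np.hypot(*(g-uv))
        if b is None or d<b[0]: b=(d,m,h["score"])
    return b
def measure(g,cs=("top","scene"),fin=True):
    M={n:[] for n in g}
    for c in cs:
        st=status.get_state() if c=="wrist" else None
        im=cams.snapshot(c);T=pose(c,st)
        for n in g:
            b=best(finder.regions_of(c,n),c,g[n],T)
            if b is None: print("none",c,n); continue
            print(c,n,round(b[0],1),b[2],b[1].sum()); M[n].append((c,T,b[1]))
    if fin: return show(M,g)
    return M
def show(M,g):
    out={}
    for n in g:
        p,f=fitcyl(M[n],list(g[n])+[.1]); print(n,p,np.degrees(p[3]),f); out[n]=p
        for o in M[n]:
            h=cv2.convexHull(np.array([proj(o[0],X,o[1]) for X in cyl(p)],np.float32)); print("  area ratio",o[2].sum()/cv2.contourArea(h))
    return out
E
python3 - <<'E'
from m import *
measure({"deck_tube":[.6,-.04,.05],"far_tube":[.6,.06,.047],"spare_tube":[.487,-.34,.048]})
E
```

```text
top deck_tube 1.4 0.9 657
top far_tube 3.8 0.91 643
top spare_tube 4.2 0.62 702
scene deck_tube 1.4 0.87 676
scene far_tube 3.7 0.75 726
scene spare_tube 3.1 0.56 607
deck_tube [ 0.6006 -0.0368  0.0511  0.1676] 9.600940149028053 [ 0.2337 -0.0939 -0.2766  0.2239  0.0228  0.2023]
  area ratio 0.961173888354738
  area ratio 0.8882880921722492
far_tube [0.5913 0.0665 0.05   0.178 ] 10.198492198658485 [ 0.0156 -0.0047  0.239   0.0027 -0.002  -0.148 ]
  area ratio 0.9377186719560227
  area ratio 0.925052997333192
spare_tube [ 0.4798 -0.3475  0.0519 -0.2031] -11.639391483996132 [-0.0713  0.0405 -0.1215 -0.0764 -0.011   0.1791]
  area ratio 0.9481600658633854
  area ratio 0.9322642591293757
```

>>> {"method": "play_rows", "body": {"rows": [[100,0.051,-0.034,0,0,0,0],[100,0.051,-0.034,0,0,0,0],[100,0.051,-0.034,0,0,0,0],[100,0.051,-0.034,0,0,0,0],[100,0.051,-0.034,0,0,0,0],[100,0.051,-0.034,0,0,0,0],[100,0.051,-0.034,0,0,0,0],[100,0.051,-0.034,0,0,0,0]]}}

```text
clock: 2.5
tool_pos: [0.4939, -0.2181, 0.405]
eef_rot: [0.989, 0.146, 0.0, 0.0]
contact_force: [0.9, -1.4, -0.5]
opening: 1.0
finger_force: 0.0
```

>>> {"method": "play_rows", "body": {"rows": [[100,0.051,-0.034,0,0,0,0],[100,0.051,-0.034,0,0,0,0],[100,0.051,-0.034,0,0,0,0],[100,0,0,0,0,0,-10],[100,0,0,0,0,0,-10],[100,0,0,0,0,0,-10],[100,0,0,0,0,0,-10],[100,0,0,0,0,0,-10]]}}

```text
clock: 3.5
tool_pos: [0.6097, -0.0778, 0.4047]
eef_rot: [0.833, 0.553, -0.0, 0.0]
contact_force: [-0.5, 0.2, 1.0]
opening: 0.997
finger_force: 0.0
```

>>> {"method": "play_rows", "body": {"rows": [[100,0,0,0,0,0,-10],[100,0,0,0,0,0,-10],[100,0,0,0,0,0,-10],[100,0,0,0,0,0,-3],[100,0,0,0,0,0,0]]}}

```text
clock: 4.12
tool_pos: [0.6097, -0.078, 0.4046]
eef_rot: [0.644, 0.765, 0.0, -0.0]
contact_force: [-0.4, 0.5, 0.6]
opening: 1.001
finger_force: 0.0
```

```bash
cat >> m.py <<'E'
def to(P,ang,st=None):
    "remaining shift in tool axes, turn deg so that tool y points at ang (deg, mod 180), tool z straight down"
    st=st or status.get_state(); R=Ro.from_quat(st["eef_rot"]).as_matrix(); a=np.radians(ang)
    y=np.array([np.cos(a),np.sin(a),0]); 
    if y@R[:,1]<0: y=-y
    z=np.array([0,0,-1.]); Rt=np.c_[np.cross(y,z),y,z]
    rv=np.degrees(Ro.from_matrix(R.T@Rt).as_rotvec())
    d=np.array(P)-st["tool_pos"]
    print("t",st["clock"],"pos",st["tool_pos"],"shift tool",R.T@d,"after turn",Rt.T@d,"turn",rv,"F",st["contact_force"],"q",st["q"])
E
python3 - <<'E'
from m import *
to([.6077,-.0778,.208],9.9)
s=status.get_state(); im=cams.snapshot("wrist"); save("w1",im); T=pose("wrist",s)
for l in ("amber_bottle","chock","deck_tube"):
    for h in finder.spot_in("wrist",l)[:3]:
        X=T[:3,:3]@np.array(h["at"])+T[:3,3]; print(l,h["score"],X)
cams.snapshot("top");T=pose("top")
for h in finder.spot_in("top","amber_bottle")[:3]: print(h["score"],T[:3,:3]@np.array(h["at"])+T[:3,3])
E
```

```text
t 4.125 pos [ 0.6097 -0.078   0.4046] shift tool [ 0.0005 -0.0019  0.1966] after turn [ 0.0005 -0.0019  0.1966] turn [-0.0033 -0.0045 -0.1207] F [-0.3812  0.475   0.613 ] q [ 0.347   0.7148 -0.5363  1.5878  0.4221  0.9567 -0.1575]
amber_bottle 0.9 [0.7581 0.0646 0.0987]
chock 0.63 [ 0.6309 -0.1403  0.056 ]
chock 0.29 [ 0.5111 -0.3483  0.0042]
deck_tube 0.95 [0.4088 0.0157 0.0354]
deck_tube 0.82 [ 0.6052 -0.0333  0.0707]
deck_tube 0.58 [ 0.687  -0.3424  0.0211]
0.89 [0.7531 0.0662 0.0955]
```

View pics/w1.png

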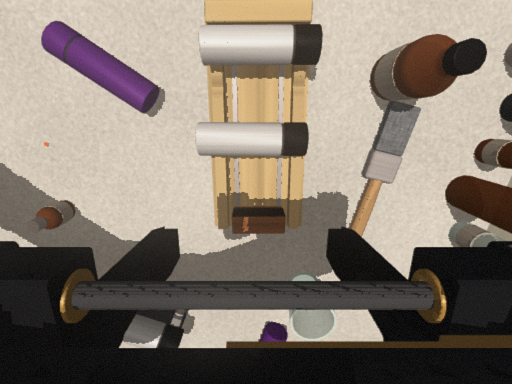

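>>> {"method": "play_rows", "body": {"rows": [[100,0,-0.002,0.06,0,0,0],[100,0,0,0.06,0,0,0],[100,0,0,0.05,0,0,0],[100,0,0,0.027,0,0,0],[100,0,0,0,0,0,0],[100,0.006,0,0,0,0,0],[100,0.005,0,0,0,0,0],[100,0.005,0,0,0,0,0]]}}

```text
clock: 5.42
tool_pos: [0.6054, -0.062, 0.209]
eef_rot: [0.644, 0.765, 0.001, 0.001]
contact_force: [-0.4, -1.1, 0.1]
opening: 1.003
finger_force: 0.0
```

>>> {"method": "play_rows", "body": {"rows": [[100,0.005,0,0,0,0,0],[100,0.005,0,0,0,0,0],[100,0.005,0,0,0,0,0],[100,0.005,0,0,0,0,0],[100,0.005,0,0,0,0,0],[100,0,0,0,0,0,0]]}}

```text
clock: 6.18
tool_pos: [0.6006, -0.037, 0.2077]
eef_rot: [0.644, 0.765, 0.0, -0.0]
contact_force: [-0.7, 0.6, 0.5]
opening: 1.003
finger_force: 0.0
```

```bash
python3 - <<'E'
from m import *
to([.595,-.004,.208],9.9)
o=measure({"deck_tube":[.595,-.012,.05],"far_tube":[.5913,.0665,.047]},("scene","top"))
s=cams.snapshot("scene"); save("s2",cv2.resize(s[150:290,120:320],None,fx=3,fy=3))
E
```

```text
t 6.175 pos [ 0.6006 -0.037   0.2077] shift tool [ 0.0335  0.0001 -0.0003] after turn [ 0.0335  0.0001 -0.0003] turn [-0.0014 -0.0259 -0.0125] F [-0.7254  0.6442  0.4919] q [ 0.1899  0.9579 -0.3656  1.7558  0.6019  0.5418 -0.3862]
scene deck_tube 3.6 0.82 670
scene far_tube 0.4 0.96 754
top deck_tube 6.1 0.95 483
top far_tube 0.7 0.77 684
deck_tube [0.5935 0.0009 0.0573 0.1531] 8.771935628189325 [ 1.2116  0.0637 -0.4554  1.4071 -0.5182  0.8473]
  area ratio 0.8725876422643387
  area ratio 0.6967771610339234
far_tube [0.5924 0.0669 0.051  0.182 ] 10.426029502220805 [-0.1425 -0.0034 -0.0159 -0.1654  0.053   0.0071]
  area ratio 0.9580661367243541
  area ratio 0.9957219286210061
```

View pics/s2.png

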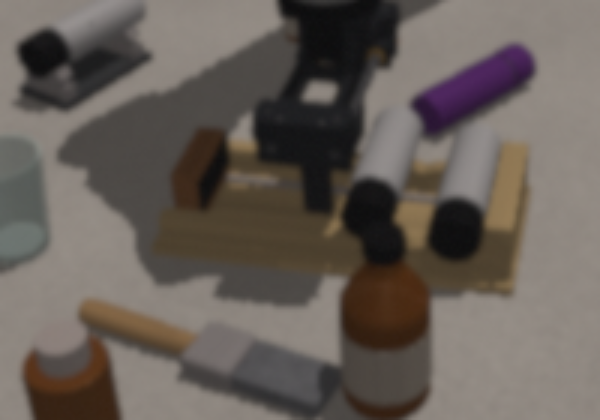

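>>> {"method": "play_rows", "body": {"rows": [[100,0.005,0,0,0,0,0],[100,0.005,0,0,0,0,0],[100,0.005,0,0,0,0,0],[100,0.005,0,0,0,0,0],[100,0.004,0,0,0,0,0],[100,0.004,0,0,0,0,0],[100,0.003,0,0,0,0,0],[100,0,0,0,0,0,0]]}}

```text
clock: 7.52
tool_pos: [0.5954, -0.0069, 0.2077]
eef_rot: [0.644, 0.765, 0.0, -0.0]
contact_force: [0.8, -0.2, 0.4]
opening: 1.0
finger_force: 0.0
```

```bash
python3 - <<'E'
from m import *
to([.595,-.004,.208],9.9)
o=measure({"deck_tube":[.595,.025,.05],"far_tube":[.5913,.0665,.047]},("scene","top"))
E
```

```text
t 7.525 pos [ 0.5954 -0.0069  0.2077] shift tool [ 0.0029  0.0001 -0.0003] after turn [ 0.0029  0.0001 -0.0003] turn [ 0.0022 -0.005  -0.0425] F [ 0.8086 -0.2339  0.3766] q [ 0.1332  0.9512 -0.3525  1.7762  0.5978  0.5227 -0.4382]
scene deck_tube 2.0 0.76 659
scene far_tube 0.7 0.85 740
top deck_tube 5.0 0.6 300
top far_tube 1.2 0.81 650
deck_tube [0.5846 0.0287 0.0521 0.1927] 11.038818385765387 [ 1.3337  0.0555 -0.1438  1.5225 -0.5281  0.3361]
  area ratio 0.874379066174551
  area ratio 0.4357444697495794
far_tube [0.5935 0.0672 0.0512 0.183 ] 10.486647207702868 [-0.1932 -0.0041 -0.0009 -0.2261  0.0726 -0.0235]
  area ratio 0.9377315201951832
  area ratio 0.9462108721197171
```

>>> {"method": "play_rows", "body": {"rows": [[100,-0.01,0,0,0,0,0],[100,-0.03,0,-0.04,0,0,0],[0,-0.04,0,-0.04,0,0,0],[0,-0.05,0,-0.03,0,0,0],[0,-0.05,0,0,0,0,0],[0,0,0,0,0,0,0]]}}

```text
clock: 8.57
tool_pos: [0.6254, -0.192, 0.3176]
eef_rot: [0.648, 0.762, -0.002, 0.002]
contact_force: [0.1, 1.0, 0.2]
opening: 0.569
finger_force: 0.0
```

```bash
python3 - <<'E'
from m import *
g={"deck_tube":[.588,.027,.05],"far_tube":[.592,.0668,.048]}
o=measure(g,("scene","top","wrist"))
s=status.get_state(); im=cams.snapshot("wrist"); save("w2",im); T=pose("wrist",s)
for l in ("chock",):
    for h in finder.spot_in("wrist",l)[:3]:
        print(l,h["score"],T[:3,:3]@np.array(h["at"])+T[:3,3])
to([.5935+.172*.25-.004,.067-.25*.985,.191],9.9)
E
```

```text
scene deck_tube 1.1 0.7 636
scene far_tube 0.7 0.82 757
top deck_tube 1.1 0.62 669
top far_tube 0.3 0.62 748
wrist deck_tube 414.8 0.67 1087
none wrist far_tube
deck_tube [ 0.6072 -0.1187  0.277   0.1832] 10.494724250094501 [-68.4783 -95.7346   8.2881  62.3801 -28.1444  -0.6481  -0.2602  -0.6161
  10.203 ]
  area ratio 0.7489211417177699
  area ratio 0.6048079524575787
  area ratio 3.9006110347292026e-05
far_tube [0.5908 0.0665 0.0496 0.1769] 10.138157037462 [-0.0743 -0.0007  0.0623 -0.092   0.0294 -0.1054]
  area ratio 0.9656099681334008
  area ratio 1.091465161940928
chock 0.94 [ 0.63   -0.143   0.0572]
chock 0.34 [ 0.4732 -0.343   0.068 ]
t 9.125 pos [ 0.6262 -0.184   0.3177] shift tool [0.0036 0.007  0.1267] after turn [0.0036 0.007  0.1267] turn [-0.006   0.0013 -0.0124] F [-0.106   0.7993 -0.1261] q [ 0.4784  0.8676 -0.5077  1.5426  0.5086  0.8658 -0.0411]
```

View pics/w2.png

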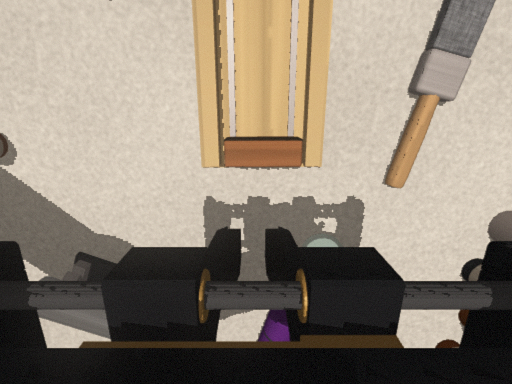

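```bash
python3 - <<'E'
from m import *
o=measure({"deck_tube":[.588,.027,.05]})
s=status.get_state(); T=pose("wrist",s)
for uv in [(202,167),(322,166),(193,0),(332,0)]: print(onz("wrist",uv,.03,T))
for uv in [(225,140),(301,139),(226,167),(301,166)]: print(onz("wrist",uv,.056,T))
E
```

```text
top deck_tube 1.4 0.58 640
scene deck_tube 1.1 0.97 630
deck_tube [0.59   0.0255 0.0553 0.1948] 11.163407270215254 [-0.2798  0.0977 -0.4295 -0.2268 -0.0066  0.2556]
  area ratio 0.9252062804251071
  area ratio 0.8268842934799647
[ 0.5737 -0.1719  0.03  ]
[ 0.6916 -0.1506  0.03  ]
[ 0.5493 -0.0305  0.03  ]
[ 0.6654 -0.0104  0.03  ]
[ 0.5947 -0.1388  0.056 ]
[ 0.6602 -0.1266  0.056 ]
[ 0.599  -0.1624  0.056 ]
[ 0.6655 -0.15    0.056 ]
```

>>> {"method": "play_rows", "body": {"rows": [[0,0.003,0.0105,0.03,0,0,0],[0,0,0,0.04,0,0,0],[0,0,0,0.04,0,0,0],[0,0,0,0.016,0,0,0],[0,0,0,0,0,0,0]]}}

```text
clock: 9.95
tool_pos: [0.6358, -0.1797, 0.1912]
eef_rot: [0.644, 0.765, -0.0, -0.001]
contact_force: [0.6, -0.2, -0.4]
opening: 0.009
finger_force: 0.0
```

>>> {"method": "play_rows", "body": {"rows": [[0,0.006,0,0,0,0,0],[0,0.006,0,0,0,0,0],[0,0.006,0,0,0,0,0],[0,0.01,0,0,0,0,0],[0,0.01,0,0,0,0,0],[0,0.01,0,0,0,0,0],[0,0.01,0,0,0,0,0],[0,0.01,0,0,0,0,0]]}}

```text
clock: 10.95
tool_pos: [0.6243, -0.112, 0.1917]
eef_rot: [0.644, 0.765, 0.0, 0.0]
contact_force: [2.2, -3.4, 2.3]
opening: 0.004
finger_force: 1.8
```

>>> {"method": "play_rows", "body": {"rows": [[0,0.01,0,0,0,0,0],[0,0.01,0,0,0,0,0],[0,0.01,0,0,0,0,0],[0,0.01,0,0,0,0,0],[0,0.01,0,0,0,0,0],[0,0.01,0,0,0,0,0],[0,0,0,0,0,0,0]]}}

```text
clock: 11.82
tool_pos: [0.6135, -0.0516, 0.1914]
eef_rot: [0.643, 0.766, 0.0, -0.001]
contact_force: [-0.5, 0.4, 0.3]
opening: 0.01
finger_force: 0.0
```

```bash
python3 - <<'E'
from m import *
yh=np.array([-.177,.984]); P=np.array([.592,.0667])-yh*.094
to([*P,.191],10.1)
for c in ("top","scene"):
    cams.snapshot(c);T=pose(c)
    for h in finder.spot_in(c,"chock")[:2]:
        X=T[:3,:3]@np.array(h["at"])+T[:3,3]; print(h["score"],X,"y",80+1000*(X[:2]-[.592,.0667])@yh)
E
```

```text
t 11.825 pos [ 0.6135 -0.0516  0.1914] shift tool [ 0.0262 -0.0003  0.0005] after turn [ 0.0263 -0.0002  0.0004] turn [-0.0647 -0.1298 -0.1448] F [-0.4548  0.4096  0.2928] q [ 0.211   0.9954 -0.3653  1.7119  0.6055  0.5506 -0.3539]
0.49 [ 0.5867 -0.0242  0.0589] y -8.461874485361392
0.86 [ 0.6162 -0.0217  0.0547] y -11.251591577739802
0.58 [0.6093 0.034  0.0636] y 44.74155026538261
```

>>> {"method": "play_rows", "body": {"rows": [[0,0.005,0,0,0,0,0],[0,0.005,0,0,0,0,0],[0,0.004,0,0,0,0,0],[0,0.003,0,0,0,0,0],[0,0.002,0,0,0,0,0]]}}

```text
clock: 12.65
tool_pos: [0.6105, -0.0349, 0.1915]
eef_rot: [0.644, 0.765, -0.001, -0.0]
contact_force: [-0.7, -3.1, -1.6]
opening: 0.003
finger_force: 1.6
```

>>> {"method": "play_rows", "body": {"rows": [[0,0.002,0,0,0,0,0],[0,0.002,0,0,0,0,0]]}}

```text
clock: 12.9
tool_pos: [0.6099, -0.0311, 0.1917]
eef_rot: [0.644, 0.765, -0.0, -0.0]
contact_force: [-1.1, -3.4, -0.7]
opening: 0.004
finger_force: 1.6
```

>>> {"method": "play_rows", "body": {"rows": [[0,0.0015,0,0,0,0,0]]}}

```text
clock: 13.02
tool_pos: [0.6097, -0.0295, 0.1917]
eef_rot: [0.644, 0.765, -0.0, -0.0]
contact_force: [-1.5, -3.5, -1.3]
opening: 0.004
finger_force: 1.5
```

>>> {"method": "play_rows", "body": {"rows": [[0,0.0015,0,0,0,0,0]]}}

```text
clock: 13.15
tool_pos: [0.6095, -0.028, 0.1917]
eef_rot: [0.644, 0.765, -0.0, -0.0]
contact_force: [-1.4, -3.4, -0.2]
opening: 0.004
finger_force: 1.5
```

>>> {"method": "play_rows", "body": {"rows": [[0,0.001,0,0,0,0,0]]}}

```text
clock: 13.28
tool_pos: [0.6094, -0.027, 0.1918]
eef_rot: [0.644, 0.765, -0.0, -0.0]
contact_force: [-1.4, -3.6, -1.5]
opening: 0.007
finger_force: 1.8
```

>>> {"method": "play_rows", "body": {"rows": [[0,0.001,0,0,0,0,0]]}}

```text
clock: 13.4
tool_pos: [0.6093, -0.0267, 0.1918]
eef_rot: [0.644, 0.765, -0.001, 0.0]
contact_force: [-1.9, -5.7, -0.2]
opening: 0.004
finger_force: 2.7
```

>>> {"method": "play_rows", "body": {"rows": [[0,0.001,0,0,0,0,0]]}}

```text
clock: 13.52
tool_pos: [0.6093, -0.0265, 0.1918]
eef_rot: [0.644, 0.765, -0.001, 0.001]
contact_force: [-1.6, -7.2, -0.7]
opening: 0.0
finger_force: 3.5
```

>>> {"method": "play_rows", "body": {"rows": [[0,0.001,0,0,0,0,0]]}}

```text
clock: 13.65
tool_pos: [0.6092, -0.0263, 0.1918]
eef_rot: [0.644, 0.765, -0.001, 0.001]
contact_force: [-1.1, -8.7, -1.0]
opening: 0.007
finger_force: 4.2
```

>>> {"method": "play_rows", "body": {"rows": [[0,-0.01,0,0,0,0,0],[0,-0.01,0,-0.05,0,0,0],[0,0,0,-0.06,0,0,0],[0,0,0,-0.06,0,0,0],[100,-0.046,-0.03,0,0,0,-10],[100,0,0,0,0,0,-10],[100,0,0,0,0,0,-10],[100,0,0,0,0,0,-10]]}}

```text
clock: 14.65
tool_pos: [0.5913, -0.0933, 0.3626]
eef_rot: [0.34, 0.94, 0.002, 0.001]
contact_force: [-1.2, -0.7, -0.4]
opening: 0.435
finger_force: 0.0
```

>>> {"method": "play_rows", "body": {"rows": [[100,0,0,0,0,0,-10],[100,0,0,0,0,0,-10],[100,0,0,0,0,0,-8.4],[100,0,0,0,0,0,0]]}}

```text
clock: 15.15
tool_pos: [0.5912, -0.0935, 0.3622]
eef_rot: [0.103, 0.995, 0.001, 0.001]
contact_force: [-1.0, 0.1, 0.2]
opening: 0.891
finger_force: 0.0
```

```bash
python3 - <<'E'
from m import *
o=measure({"deck_tube":[.59,.0255,.05],"far_tube":[.592,.0667,.05],"spare_tube":[.48,-.3475,.05]})
p=o["spare_tube"]; a=np.degrees(p[3])
to([p[0],p[1],.32],a+90)
yh=np.array([-.177,.984])
for c in ("top","scene"):
    cams.snapshot(c);T=pose(c)
    for h in finder.spot_in(c,"chock")[:1]:
        X=T[:3,:3]@np.array(h["at"])+T[:3,3]; print(h["score"],X,"y",80+1000*(X[:2]-[.592,.0667])@yh)
E
```

```text
top deck_tube 0.6 0.91 619
top far_tube 0.4 0.63 724
top spare_tube 15.5 0.71 232
scene deck_tube 0.5 0.92 696
scene far_tube 1.8 0.92 786
scene spare_tube 0.7 0.65 623
deck_tube [0.5902 0.0262 0.0557 0.1958] 11.217971038107645 [-0.4224  0.1473 -0.2935 -0.3589 -0.0142  0.1636]
  area ratio 0.8942288150762682
  area ratio 0.9127894105831332
far_tube [0.5929 0.0669 0.0499 0.1856] 10.632749802494663 [-0.0153  0.0049 -0.0912 -0.0087  0.0006  0.0557]
  area ratio 1.0563376953228747
  area ratio 0.9980677072600355
spare_tube [ 0.4465 -0.3541  0.0322  0.0048] 0.27642251555370073 [ 4.5086 -2.5146  3.2842  5.083   0.9479 -3.4056]
  area ratio 0.3243598028477015
  area ratio 1.117957759401808
t 15.55 pos [ 0.5908 -0.0941  0.3618] shift tool [ 0.0881 -0.284   0.0418] after turn [ 0.1455 -0.2593  0.0418] turn [ -0.0023   0.0184 -12.0685] F [-1.0035 -0.057  -0.2533] q [ 0.5288  0.8231 -0.8333  1.6749  0.7154  0.9749  0.7977]
0.63 [ 0.5897 -0.0076  0.0584] y 7.304779463924191
0.61 [0.6214 0.0016 0.0597] y 10.76657984178101
```

>>> {"method": "play_rows", "body": {"rows": [[100,0.0114,-0.0542,0,0,0,0],[100,0.0114,-0.0542,0,0,0,0],[100,0.0114,-0.0542,0,0,0,0],[100,0.0114,-0.0542,0,0,0,0],[100,0.0114,-0.0542,0,0,0,0],[100,0,0,0,0,0,0]]}}

```text
clock: 16.5
tool_pos: [0.4767, -0.3535, 0.3607]
eef_rot: [0.108, 0.994, -0.002, -0.001]
contact_force: [-0.3, 0.2, -0.8]
opening: 1.002
finger_force: 0.0
```

```bash
python3 - <<'E'
from m import *
g={"spare_tube":[.4798,-.3475,.05]}
M=measure(g,("scene","wrist"),False); show(M,g)
to([.4798,-.3475,.204],78.4)
s=status.get_state();im=cams.snapshot("wrist");save("w3",im)
for n in M: print(cv2.boundingRect(M[n][1][2].astype(np.uint8)))
E
```

```text
scene spare_tube 1.0 0.8 656
wrist spare_tube 3.0 0.59 4141
spare_tube [ 0.4784 -0.3484  0.0515 -0.2061] -11.806482405491945 [-0.0393  0.0078  0.238   0.0162 -0.0128 -0.1612]
  area ratio 1.0096527213335198
  area ratio 0.9331685919413198
t 16.7 pos [ 0.4804 -0.3464  0.362 ] shift tool [ 0.0005 -0.0014  0.158 ] after turn [ 0.0004 -0.0012  0.158 ] turn [ 0.0627  0.0485 -0.0266] F [ 0.5776 -0.0618 -0.4877] q [ 1.015   0.8276 -0.8692  1.6922  0.7405  0.9829  1.2389]
(234, 121, 37, 120)
```

View pics/w3.png

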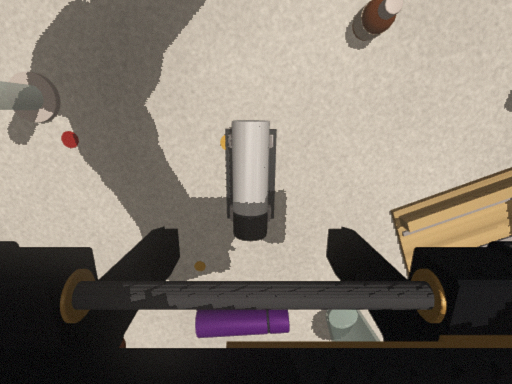

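>>> {"method": "play_rows", "body": {"rows": [[100,0.0015,-0.0024,0.05,0,0,0],[100,0,0,0.05,0,0,0],[100,0,0,0.04,0,0,0],[100,0,0,0.018,0,0,0],[100,0,0,0,0,0,0]]}}

```text
clock: 17.38
tool_pos: [0.4781, -0.3491, 0.2034]
eef_rot: [0.102, 0.995, 0.0, -0.0]
contact_force: [0.1, -0.1, -0.3]
opening: 1.001
finger_force: 0.0
```

>>> {"method": "play_rows", "body": {"rows": [[30,0,0,0,0,0,0],[30,0,0,0,0,0,0],[30,0,0,0,0,0,0],[30,0,0,0,0,0,0],[30,0,0,0,0,0,0],[30,0,0,0,0,0,0],[30,0,0,0,0,0,0]], "grip_force": 20}}

```text
clock: 18.25
tool_pos: [0.478, -0.3489, 0.2039]
eef_rot: [0.102, 0.995, 0.001, 0.0]
contact_force: [-1.0, 4.2, 2.2]
opening: 0.446
finger_force: 20.0
```

>>> {"method": "play_rows", "body": {"rows": [[30,0,0,-0.008,0,0,0],[30,0,0,-0.02,0,0,0],[30,0,0,-0.04,0,0,0],[30,0,0,-0.04,0,0,0],[30,0,0,-0.03,0,0,-7.3],[30,0,0,-0.012,0,0,-7.3],[30,0,0,0,0,0,-7.3],[30,0,0,0,0,0,0]]}}

```text
clock: 19.25
tool_pos: [0.4773, -0.3506, 0.3548]
eef_rot: [-0.087, 0.996, -0.001, 0.0]
contact_force: [-0.5, 0.3, -1.8]
opening: 0.446
finger_force: 20.0
```

>>> {"method": "play_rows", "body": {"rows": [[30,-0.01,0.0205,0,0,0,0],[30,-0.0201,0.041,0,0,0,0],[30,-0.0201,0.041,0,0,0,0],[30,-0.0201,0.041,0,0,0,0],[30,-0.0201,0.041,0,0,0,0],[30,-0.0201,0.041,0,0,0,0],[30,-0.0201,0.041,0,0,0,0],[30,-0.0201,0.041,0,0,0,0]]}}

```text
clock: 20.25
tool_pos: [0.5722, -0.0197, 0.3542]
eef_rot: [-0.087, 0.996, -0.0, 0.0]
contact_force: [-0.1, -0.4, -2.0]
opening: 0.447
finger_force: 20.0
```

>>> {"method": "play_rows", "body": {"rows": [[30,-0.0201,0.041,0,0,0,0],[30,-0.01,0.0205,0,0,0,0],[30,0,0,0,0,0,0],[30,0,0,0,0,0,0]]}}

```text
clock: 20.75
tool_pos: [0.5906, 0.0435, 0.3536]
eef_rot: [-0.087, 0.996, -0.001, -0.0]
contact_force: [-0.1, -0.8, -2.1]
opening: 0.446
finger_force: 20.0
```

```bash
python3 - <<'E'
from m import *
to([.5915,.0458,.29],100.1)
s=status.get_state();im=cams.snapshot("wrist");save("w4",im)
g={"far_tube":[.592,.0667,.05],"spare_tube":[.591,.046,.2]}
M=measure(g,("scene","wrist"),False); show({k:M[k] for k in g},g)
E
```

```text
t 20.75 pos [0.5906 0.0435 0.3536] shift tool [-0.0014  0.0022  0.0635] after turn [-0.0013  0.0021  0.0636] turn [-0.1175 -0.0612 -0.1095] F [-0.128  -0.7846 -2.0601] q [ 0.3282  0.8505 -0.8986  1.6989  0.7811  0.9924  0.8835]
none scene far_tube
scene spare_tube 3.2 0.78 742
wrist far_tube 57.9 0.8 201
wrist spare_tube 30.2 0.67 13069
far_tube [ 0.5328  0.0577  0.036  -4.5861] -262.7632966725127 [ 0. -0.  0.]
  area ratio 0.04064481599374105
spare_tube [0.5816 0.0412 0.1937 0.1857] 10.641754176459266 [ 1.5111  0.105   0.3981 -0.3696  0.0496 -0.3497]
  area ratio 0.9317522142320073
  area ratio 0.7618472684184802
```

View pics/w4.png

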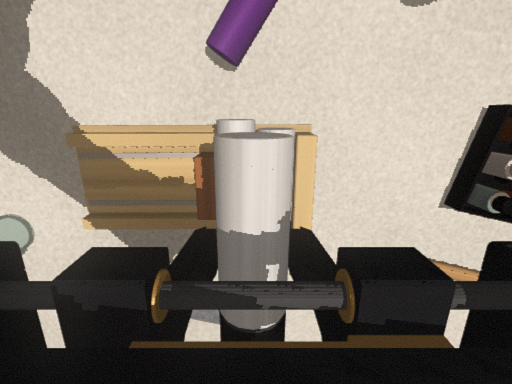

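```bash
python3 - <<'E'
from m import *
T=pose("wrist"); xh=np.array([.984,.177]);yh=np.array([-.177,.984])
for n,uv,z in [("deckL",(217,128),.047),("farR",(295,137),.047),("deckend",(236,119.5),.06),("farend",(275,128.5),.06)]:
    X=onz("wrist",uv,z,T); d=X[:2]-[.592,.0667]; print(n,X,"x",1000*d@xh,"y",80+1000*d@yh)
for n,p in [("deck",[.5902,.0262,.047,.178]),("far",[.5922,.0667,.047,.178]),("held",[.5906,.0435,.198,.178])]:
    h=np.array([proj("wrist",X,T) for X in cyl(p)]); print(n,h[:,0].min(),h[:,0].max(),h[:,1].min(),"end centre",proj("wrist",np.array(p[:3])-.065*np.array([*xh,0]),T))
E
```

```text
deckL [ 0.5406 -0.0021  0.047 ] x -62.76342054944631 y 21.429805635102788
farR [0.5355 0.0788 0.047 ] x -53.41057759060998 y 101.9496546626588
deckend [0.5284 0.0165 0.06  ] x -71.46598899463653 y 41.88459537971093
farend [0.5302 0.0556 0.06  ] x -62.81788098906768 y 79.97593530826953
deck 215.43522348504024 255.07178694388327 116.32398470686158 end centre [235.2951 116.6599]
far 254.67050801994185 293.5630934055031 124.8813597647756 end centre [274.017 125.791]
held 209.94715929598763 292.74825431404446 127.0399937242214 end centre [251.551 129.269]
```

>>> {"method": "play_rows", "body": {"rows": [[30,-0.002,0.003,0.03,0,0,0],[30,0,0,0.03,0,0,0],[30,0,0,0.025,0,0,0],[30,0,0,0.015,0,0,0],[30,0,0,0.007,0,0,0],[30,0,0,0,0,0,0]]}}

```text
clock: 21.85
tool_pos: [0.5923, 0.0484, 0.2469]
eef_rot: [-0.088, 0.996, 0.0, 0.0]
contact_force: [0.2, -0.2, -2.3]
opening: 0.448
finger_force: 20.0
```

>>> {"method": "play_rows", "body": {"rows": [[30,0,0,0.003,0,0,0],[30,0,0,0.002,0,0,0]]}}

```text
clock: 22.1
tool_pos: [0.5924, 0.0484, 0.2422]
eef_rot: [-0.088, 0.996, -0.0, 0.001]
contact_force: [0.3, -0.0, -0.9]
opening: 0.45
finger_force: 20.0
```

>>> {"method": "play_rows", "body": {"rows": [[30,0,0,0.002,0,0,0]]}}

```text
clock: 22.22
tool_pos: [0.5923, 0.0484, 0.2399]
eef_rot: [-0.088, 0.996, -0.0, 0.0]
contact_force: [-0.4, -0.3, -2.1]
opening: 0.446
finger_force: 20.0
```

>>> {"method": "play_rows", "body": {"rows": [[30,0,0,0.001,0,0,0]]}}

```text
clock: 22.35
tool_pos: [0.5922, 0.0483, 0.2387]
eef_rot: [-0.088, 0.996, -0.0, -0.0]
contact_force: [0.6, 0.3, -2.1]
opening: 0.45
finger_force: 20.0
```

>>> {"method": "play_rows", "body": {"rows": [[30,0,-0.0015,0.001,0,0,0]]}}

```text
clock: 22.48
tool_pos: [0.5925, 0.047, 0.2377]
eef_rot: [-0.088, 0.996, 0.0, 0.0]
contact_force: [0.8, -0.0, -0.8]
opening: 0.447
finger_force: 20.0
```

>>> {"method": "play_rows", "body": {"rows": [[30,0,0,0.001,0,0,0]]}}

```text
clock: 22.6
tool_pos: [0.5925, 0.0467, 0.2372]
eef_rot: [-0.088, 0.996, -0.0, 0.0]
contact_force: [-2.0, -1.9, 7.8]
opening: 0.447
finger_force: 20.0
```

>>> {"method": "play_rows", "body": {"rows": [[30,0,0,0.001,0,0,0]]}}

```text
clock: 22.72
tool_pos: [0.5925, 0.0468, 0.2371]
eef_rot: [-0.088, 0.996, -0.001, 0.0]
contact_force: [-3.8, -3.1, 14.5]
opening: 0.447
finger_force: 20.0
```

>>> {"method": "play_rows", "body": {"rows": [[30,0,0,0.001,0,0,0]]}}

```text
clock: 22.85
tool_pos: [0.5924, 0.0468, 0.237]
eef_rot: [-0.088, 0.996, -0.001, 0.001]
contact_force: [-6.2, -4.4, 22.3]
opening: 0.448
finger_force: 20.0
```

>>> {"method": "play_rows", "body": {"rows": [[30,0,0,-0.002,0,0,0],[30,0,0,-0.0005,0,0,0]]}}

```text
clock: 23.1
tool_pos: [0.5926, 0.0468, 0.2374]
eef_rot: [-0.088, 0.996, -0.0, 0.0]
contact_force: [-0.5, -0.3, 0.1]
opening: 0.447
finger_force: 20.0
```

>>> {"method": "play_rows", "body": {"rows": [[48,0,0,0,0,0,0],[52,0,0,0,0,0,0],[56,0,0,0,0,0,0],[64,0,0,0,0,0,0],[70,0,0,0,0,0,0],[70,0,0,0,0,0,0]]}}

```text
clock: 23.85
tool_pos: [0.5924, 0.0469, 0.2372]
eef_rot: [-0.088, 0.996, -0.0, 0.0]
contact_force: [-0.3, -0.2, -0.0]
opening: 0.701
finger_force: 0.0
```

>>> {"method": "play_rows", "body": {"rows": [[70,0,0,-0.005,0,0,0],[70,0,0,-0.01,0,0,0],[70,0,0,-0.03,0,0,0],[70,0,0,-0.05,0,0,0],[70,0.03,0,-0.03,0,0,0],[70,0.05,0,0,0,0,0],[70,0.05,0,0,0,0,0],[70,0,0,0,0,0,0]]}}

```text
clock: 24.85
tool_pos: [0.4608, 0.023, 0.3627]
eef_rot: [-0.09, 0.996, -0.002, -0.002]
contact_force: [0.1, 1.1, -0.5]
opening: 0.697
finger_force: 0.0
```

```bash
python3 - <<'E'
from m import *
s=status.get_state(); print(s["clock"],s["tool_pos"])
im=cams.snapshot("scene"); t=cams.snapshot("top"); w=cams.snapshot("wrist")
a=cv2.resize(im[150:290,140:310],(510,420)); b=cv2.resize(t[130:220,200:320],(560,420))
save("fin",cv2.resize(np.hstack([a,b]),(790,310)))
measure({"spare_tube":[.592,.047,.081]},("scene","top"))
E
```

```text
24.85 [0.4608 0.023  0.3627]
scene spare_tube 1.0 0.6 738
top spare_tube 19.9 0.71 121
spare_tube [0.6371 0.0548 0.1143 0.5061] 28.99759508795664 [ -2.0584   0.1543 -10.7577  -1.4793   0.471   17.3606]
  area ratio 0.8254180882612305
  area ratio 0.15727619291063757
```

View pics/fin.png

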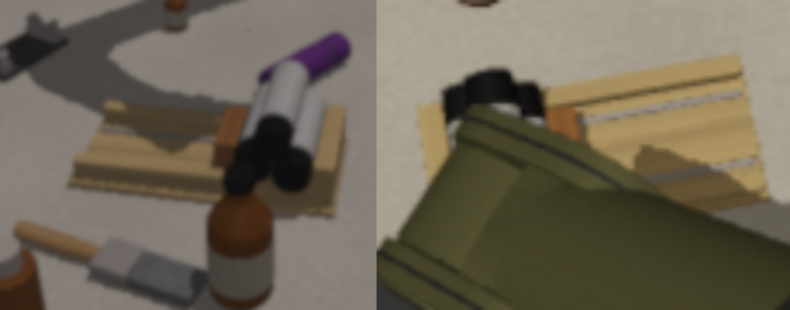

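```bash
python3 -c "
from plant import r
print(r.finish_job())"
```

```text
the job is handed in; nothing more can be done
None
```

The job is handed in after about 25 s on the robot's clock: the deck tube is rolled into the near V, the chock is pushed up against it, and the spare tube rests in the valley with its ends about level; the last scene picture shows this, though the arm blocked the top view for a final measurement.

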